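# Crank a panel clamp closed on three staves

## Task

Close up this small panel: with the hand crank of the bench panel clamp, wind its jaw in (clockwise from above) until the three staves lie flat and tight together against the fence and the sprung pad on the jaw is pressed back about half of its spring travel. Never drive the pad all the way in, do not push the jaw or pad by hand, and leave the glue bottle, mallet and spare clamp alone. Then let go of the crank with the clamp holding.

Things in the scene. Friction and masses are not known exactly. Their poses are not given: they have to be found in the camera images.
- clamp: fixed bench clamp, dark steel base 200 mm (its x) by 460 mm (its y); origin on the table, z up. From -y to +y: fence, staves, pad, jaw, gearbox with the crank on top. The staves lie on a plywood bed 20 mm above the table. The grey gearbox is 100 x 90 mm, centred at y = +145 mm, top 87 mm above the table. All but the crank is under 92 mm high
- fence_face (a point): middle of the fence face, 32 mm above the table, at y = -225 mm in the clamp's frame (fence top 65 mm above the table); the staves are pushed against it, towards the clamp's -y
- crank_axis (a point): point on the crank's upright axis, 129 mm above the table (the height of the grip's gripping point). The steel hub on this axis, 30 mm in diameter, ends 103 mm above the table
- crank_grip (a point): gripping point of the crank's upright wooden grip, 55 mm from the axis, 129 mm above the table. The grip is oblong, 32 mm along the crank arm (radially), 18 mm across it, from 101 to 151 mm above the table. It does not spin on the arm. Site x points outward along the arm. The steel arm under it is 20 mm wide, top 101 mm above the table
- crank (a joint): crank angle in rad, growing clockwise from above; each full turn (6.283) moves the jaw 50 mm to the fence. Starts between -2 and 2; one and a quarter to two turns are needed. Friction 0.4 N m (7 N at the grip) holds it where it is left; the spring adds 0.6 N at the grip per mm of pad compression. Stops at -4.5 and 25
- jaw: dark steel jaw that carries the pad, 180 mm wide (its x), 45 mm high, 30 mm thick; origin at its centre, 43.5 mm above the table, on the clamp's y axis; it slides towards the clamp's -y, 8 mm per rad of crank. Moved only by the crank, not by hand
- pad (a joint): how far the pad is pressed back to the jaw, in m: 0 free, 0.014 all the way in; spring 4 N per mm. The pad is a 180 x 20 x 36 mm wooden bar before the jaw on two pins; the open gap between pad and jaw is 14 mm when free and shrinks as the pad is pressed in
- pad_face (a point): middle of the pad's pressing face (towards the fence), 39.5 mm above the table
- stave1: oak stave, 180 mm long (its x), 45 mm wide (its y), 24 mm thick, about 0.14 kg, lying loose on the plywood bed of the clamp, nearest the fence; origin at the centre of its underside
- stave2: oak stave, 180 mm long (its x), 45 mm wide (its y), 24 mm thick, about 0.14 kg, lying loose on the plywood bed of the clamp, in the middle; origin at the centre of its underside
- stave3: oak stave, 180 mm long (its x), 45 mm wide (its y), 24 mm thick, about 0.14 kg, lying loose on the plywood bed of the clamp, nearest the pad; origin at the centre of its underside
- glue: white glue bottle, 64 mm diameter, 160 mm high, standing on the table to the robot's left of the clamp; origin under its base. Leave it
- mallet: mallet 280 mm long lying on the table to the robot's right of the clamp; leave it
- fclamp: spare F-clamp lying flat on the table to the robot's left of the panel clamp, 300 mm long; leave it
There are look-alikes about, which are no part of the job. What is shaped like the stave1 but blue or pink is not meant.

How it is judged:
By the outcome, as a careful person would: the job done as asked, in the order asked, and still so for the second after the job is handed in, with the robot touching nothing.
It also fails if it takes over 61 s, if anything falls off the work surface, if the arm or the gripper's body presses on something with over 40 N, if the wrist force passes 120 N, or if a joint passes its speed limit or range.

## Robot

A 6-joint arm with a two-finger parallel gripper is mounted at the origin on the work surface. World frame = base frame: x ahead of the robot, y to its left, z up, the work surface at z = 0. Lengths are in m, angles in rad, forces in N, time in s.
With the tool pointing down it reaches from about 0.25 to 0.725 m from the base axis. Payload 4 kg.
Tool frame: the origin (TCP) lies at the very end of the fingers, on their centre line; the grasp point (between the pads) lies 19 mm behind it; z points along the fingers, y is the line along which they close (so a half turn about z gives the same grasp; the last joint's range is limited). The gripper opens to 85 mm and grips with 20 to 120 N. Pads are 22 mm wide; open, the fingers measure 114 mm over their backs; the gripper's body (76 mm by 85 mm) begins 54 mm behind the grasp point. The pads swing forward as they close: fully open they stand 13 mm farther back than shut.
Start: joints at [1.125, 0.241, 0.005, 1.335, 0, 1.571], TCP at [0.216, 0.451, 0.208] pointing down, gripper open.
Joint ranges: [-2.72, 2.72], [-1.05, 1.87], [-1.09, 1.28], [-1.99, 2.15], [-1.42, 1.44], [-3.14, 3.14]. Speed limits (rad/s): [2.79, 2.79, 3.14, 3.14, 3.14, 3.14].

## Interface

Orientations are given as a unit quaternion [x, y, z, w].
In Python, from workcell import monitor, viewer, job gives the robot as it stands.
- The arm moves only by the tool arm_command, never from a script. Its argument "increments" is a list of rows, each an object of numbers: "dx", "dy", "dz": the shift along the tool's x, y, z in cm; "wx", "wy", "wz": the turn, a rotation vector about the tool's x, y, z in rad; "grip": the finger opening in cm, from 0 to 8.54. In form: [{"dx": .., "dy": .., "dz": .., "wx": .., "wy": .., "wz": .., "grip": ..}, ...]. A call has 1 to 10 rows; each row is the pose to reach, as a shift and turn from the pose commanded when the call began, along the tool's axes at that moment; what a row does not reach only later rows make up. A row lasts 1/10 s, in which the tool goes at most 50 mm and 8.59 degrees, less where a joint would pass 70% of its speed; a pose out of reach is approached as far as the arm can. A call with a gripper value outside its range is refused whole. The fingers move at their own pace and stop on an object; the grip force is fixed at half the most. Time passes only in rows, so rows that repeat a pose let the fingers close. It gives the time, the measured TCP pose, the force, the opening and the grip force at its end, in the units of the state.
- monitor.get_obs(): the state, without advancing time (a new reading comes with each control period).
- viewer.camera(name): name is "scene" or "top"; returns (picture, depth): 420x560x3 uint8, red, green, blue; 420x560 float32, m along the optical axis (not along the pixel's ray), 0 where there is no reading.
- viewer.get_calibration(name): a dict with "fovy" (degrees; the focal length in pixels is half the picture's height over the tangent of half this angle, whatever the lens; pixels are square), "cx", "cy" (the principal point, pixels), "view" (4x4, takes a point from world to camera coordinates). Camera axes: x right, y up, looking along -z (the intrinsics and any distortion apply to the point x, -y, -z); pixel columns grow to the right and rows downward; lengths in m; the calibration is good to about 2 mm. A picture is of the moment at which its call begins. get_calibration takes no time and is no camera call.
- job.job_done(): hands the job in; it is judged then, once.
The state is a dict: "clock": time; "joint_pos": joint angles; "joint_vel": joint speeds; "tau": joint torques, N m; "eef_pos": TCP position; "tool_rot": TCP orientation; "ft_force": force on the tool from outside, world axes, zero at the start; "ft_torque": the same for the moment, N m; "grip_width": finger opening in m; "grasp_force": force on a finger pad.
Only numpy, scipy, OpenCV 4.12 (cv2) and the standard library are available. Lean on these libraries where they do the work, as an engineer would, in place of code of your own. Each camera call takes 0.05 s, during which the arm holds its last target. There are 200 camera calls.

## Working session

There is one attempt and no reset: what is moved stays moved. The work goes in short steps, Python scripts to look and compute and a tool call to move; the robot and the scene stay as the last step left them, time stands still between calls to the robot, and variables do not carry over. Pictures are saved under pics/ and viewed, at most 10 in all, crops included, and the job is handed in when it is done.

Besides the shell and the picture viewer there is one more tool, called after ">>>" as name(argument=value, ...), one argument or row to a line, values as JSON. arm_command: Moves the arm, as the interface text tells. Its arguments: {"type":"object","properties":{"increments":{"type":"array","items":{"type":"object","properties":{"dx":{"type":"number"},"dy":{"type":"number"},"dz":{"type":"number"},"wx":{"type":"number"},"wy":{"type":"number"},"wz":{"type":"number"},"grip":{"type":"number"}}}}},"required":["increments"]}

```bash
mkdir -p pics; cat > h.py <<'E'
import numpy as np, cv2
from workcell import monitor, viewer, job
def cal(n):
    c=viewer.get_calibration(n); f=210/np.tan(np.radians(c['fovy'])/2); return c,f
def ray(n,u,v):
    c,f=cal(n); V=np.array(c['view']); d=np.array([(u-c['cx'])/f,-(v-c['cy'])/f,-1]); R=V[:3,:3]
    return -R.T@V[:3,3], R.T@d
def onz(n,u,v,z):
    o,d=ray(n,u,v); return o+d*(z-o[2])/d[2]
def pt(n,u,v,D):
    o,d=ray(n,u,v); return o+d*D
def cloud(n,D):
    c,f=cal(n); V=np.array(c['view']); vv,uu=np.mgrid[:420,:560]
    d=np.stack([(uu-c['cx'])/f,-(vv-c['cy'])/f,-np.ones_like(D)],-1)*D[...,None]
    return (d-V[:3,3])@V[:3,:3]
E
python3 - <<'E'
from h import *
for n in('scene','top'):
    p,d=viewer.camera(n); cv2.imwrite(f'pics/{n}0.png',p[...,::-1]); np.savez(f'{n}0.npz',p=p,d=d); c,f=cal(n); print(n,{k:v for k,v in c.items() if k!='view'},f,ray(n,280,210),[k for k in c])
print(monitor.get_obs())
E
```

```text
scene {'fovy': 54.762022298628786, 'cx': 284.71762040661855, 'cy': 210.34579119429947} 405.45990596462667 (array([ 0.97362323, -0.68282594,  0.96364101]), array([-0.45501522,  0.50753999, -0.73177894])) ['fovy', 'cx', 'cy', 'view']
top {'fovy': 52.068281199183346, 'cx': 271.2347111524852, 'cy': 205.4277080023414} 429.913446947356 (array([ 0.2687223 , -0.08611323,  1.34133599]), array([ 0.13520594, -0.04486692, -0.99006824])) ['fovy', 'cx', 'cy', 'view']
{'clock': 0.1, 'joint_pos': array([1.12497664e+00, 2.41368363e-01, 3.88793743e-03, 1.33519360e+00,
       1.88730478e-05, 1.57082755e+00]), 'joint_vel': array([ 1.93261869e-03, -1.47636873e-03,  3.56611308e-03,  3.38136692e-05,
        6.88204898e-04, -9.51531476e-04]), 'tau': array([-5.33364455e-04, -3.73136258e+01,  2.53010488e+01,  1.07879861e-02,
       -1.57886683e-05,  5.35534284e-08]), 'eef_pos': array([0.21533768, 0.45059669, 0.20739773]), 'tool_rot': array([ 2.21083537e-01,  9.75254422e-01, -9.13535438e-04, -2.16738153e-04]), 'ft_force': array([-0.04592527, -0.07862959, -0.16942954]), 'ft_torque': array([-0.00305402,  0.01015004,  0.03276928]), 'grasp_force': 0.0, 'grip_width': 0.08538503392923472}
```

View pics/scene0.png

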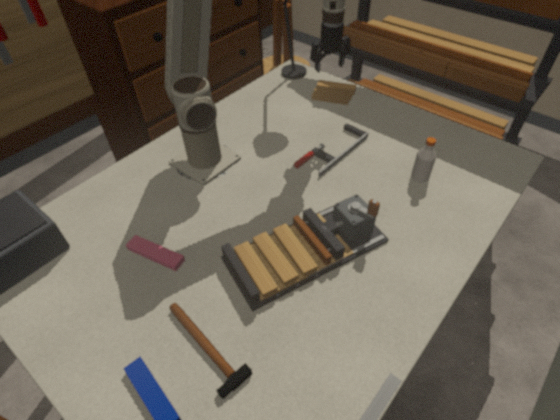

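View pics/top0.png

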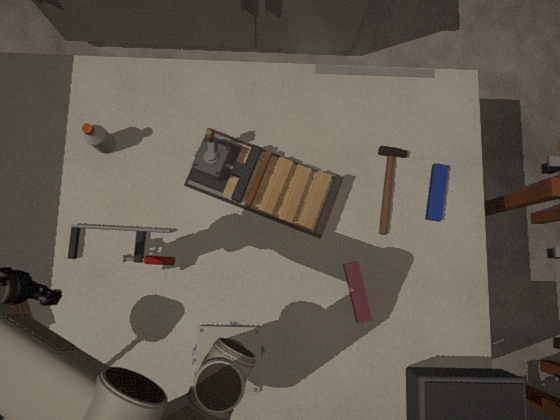

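```bash
python3 - <<'E'
from h import *
T=np.load('top0.npz');S=np.load('scene0.npz')
a=cv2.resize(T['p'][115:245,175:355],None,fx=4,fy=4,interpolation=2)[...,::-1]
b=cv2.resize(S['p'][185:310,215:395],None,fx=4,fy=4,interpolation=2)[...,::-1]
cv2.imwrite('pics/ct.png',cv2.resize(a,(720,520))); cv2.imwrite('pics/cs.png',b)
for n,X in(('top',T),('scene',S)):
    P=cloud(n,X['d']); print(n,'dist/table z',[P[v,u].round(3).tolist() for u,v in([(300,280),(430,260),(120,180),(400,110)] if n=='top' else [(120,300),(300,340),(450,260),(250,150)])])
    R=(X['p'].astype(int)); z=P[...,2]; 
    sl=np.zeros(z.shape,bool); 
    if n=='top': sl[115:245,175:355]=1
    else: sl[185:310,215:395]=1
    m=sl&(z>.108)&(z<.2); print('grip',m.sum(),P[m].mean(0),P[m].min(0),P[m].max(0)); top=sl&(z>.143)&(z<.2); print('griptop',top.sum(),P[top].mean(0))
    m=sl&(z>.08)&(z<.093); q=P[m][:,:2]; print('gear',m.sum(),cv2.minAreaRect(q.astype(np.float32)))
    m=sl&(z>.03)&(z<.2); q=P[m][:,:2]; print('clamp',m.sum(),cv2.minAreaRect(q.astype(np.float32)))
    m=sl&(z>.006)&(z<.2); q=P[m][:,:2]; print('clampall',m.sum(),cv2.minAreaRect(q.astype(np.float32)))
E
```

```text
top dist/table z [[0.236, -0.214, -0.002], [0.308, -0.62, -0.001], [0.533, 0.36, -0.002], [0.793, -0.532, 0.006]]
grip 90 [0.64579307 0.06630741 0.14140426] [0.63343408 0.05838119 0.10813318] [0.66366832 0.07528397 0.15735301]
griptop 57 [0.64907478 0.06722994 0.14904073]
gear 773 ((0.5945847630500793, 0.06724968552589417), (0.08982028067111969, 0.09982560575008392), 70.29096221923828)
clamp 5574 ((0.5367357134819031, -0.09074115753173828), (0.4526992738246918, 0.18978199362754822), 70.45843505859375)
clampall 9175 ((0.5523910522460938, -0.10184338688850403), (0.41427478194236755, 0.5660495758056641), 2.080781936645508)
scene dist/table z [[0.255, -0.542, 0.001], [0.701, -0.321, -0.001], [0.884, 0.146, 0.0], [0.084, 0.152, -0.003]]
grip 163 [0.65327342 0.06430404 0.13501324] [0.6366125  0.05835225 0.10800274] [0.666874   0.07808147 0.15682982]
griptop 64 [0.6520408  0.0668397  0.14940711]
gear 566 ((0.5961845517158508, 0.06777280569076538), (0.09196162223815918, 0.10205095261335373), 68.95265197753906)
clamp 6450 ((0.5370816588401794, -0.09560441970825195), (0.4409632980823517, 0.19235987961292267), 70.2140121459961)
clampall 9515 ((0.5285738706588745, -0.05943003296852112), (0.5839830636978149, 0.4486899673938751), 42.07897186279297)
```

View pics/ct.png

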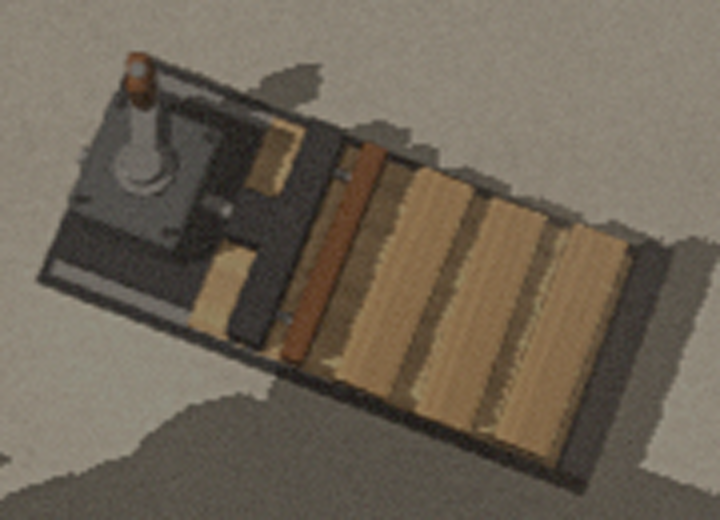

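View pics/cs.png

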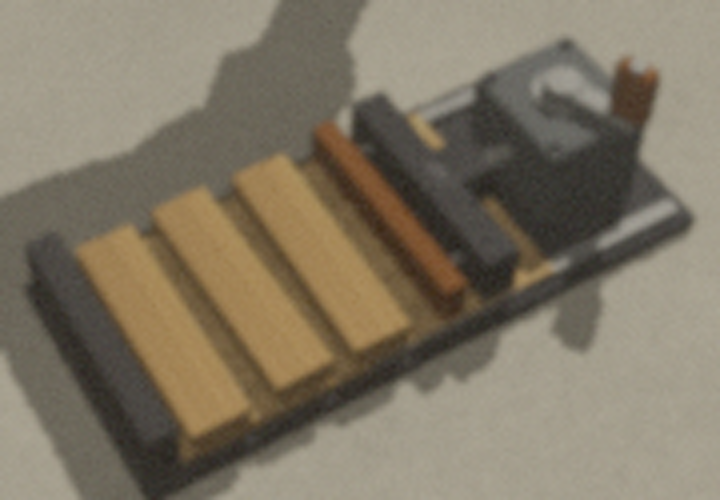

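```bash
cat >> h.py <<'E'
def grip(n,X,P=None):
    P=cloud(n,X['d']); return P
def frame(P,lo=.03):
    pass
C0=np.array([.595,.0675]); 
def prof(n,p,d,ang=70.25,c=None,show=True):
    # clamp-frame extents of bars by height bands, gear centre at y=.145
    P=cloud(n,d); a=np.radians(ang); ey=np.array([np.cos(a),np.sin(a)]); ex=np.array([ey[1],-ey[0]])
    q=P[...,:2]-(C0 if c is None else c); x=q@ex; y=q@ey+.145; z=P[...,2]
    return x,y,z,P
def bars(n,p,d,**k):
    x,y,z,P=prof(n,p,d,**k); hsv=cv2.cvtColor(p,cv2.COLOR_RGB2HSV); out=[]
    for nm,zt,dark in(('fence',.065,1),('stave',.044,0),('pad',.0575,0),('jaw',.066,1)):
        m=(abs(x)<.075)&(y>-.27)&(y<.095)&(abs(z-zt)<.005)&((hsv[...,1]<75) if dark else (hsv[...,1]>=75))
        n_,L,st,_=cv2.connectedComponentsWithStats(m.astype(np.uint8))
        for i in range(1,n_):
            if st[i,4]<60: continue
            k=L==i; w=[]
            for s in np.arange(-.06,.061,.02):
                j=k&(abs(x-s)<.01)
                if j.sum()>8: w.append([y[j].min(),y[j].max()])
            w=np.array(w); out.append((nm,st[i,4],(w.mean(0)*1e3).round(1).tolist(),'slope',np.round([y[k&(x<-.03)].mean()*1e3,y[k&(x>.03)].mean()*1e3],1).tolist(),'z',round(float(np.median(z[k])),4)))
    return out
E
python3 - <<'E'
from h import *
for n in('top','scene'):
    X=np.load(n+'0.npz')
    for o in bars(n,X['p'],X['d']): print(n,*o)
    x,y,z,P=prof(n,X['p'],X['d'])
    m=(z>.096)&(z<.108)&(abs(x)<.02)&(abs(y-.145)<.02); print('hub',m.sum(),(P[m].min(0)+P[m].max(0))/2)
    m=(z>.143)&(z<.16)&(abs(x)<.1)&(abs(y-.145)<.1); print('griptop',cv2.minAreaRect(P[m][:,:2].astype(np.float32)),(P[m].min(0)+P[m].max(0))/2)
    v,u=np.argwhere(m).mean(0); print('px',u,v)
E
```

```text
top fence 562 [17.0, 58.6] slope [31.5, 30.6] z 0.0646
top fence 362 [-249.0, -224.7] slope [-236.8, -237.1] z 0.0643
top stave 639 [-87.7, -43.2] slope [-64.1, -66.6] z 0.0429
top stave 636 [-151.3, -107.0] slope [-130.5, -127.5] z 0.0431
top stave 665 [-215.4, -171.0] slope [-192.9, -193.8] z 0.0428
top pad 286 [-17.0, 2.5] slope [-7.1, -7.6] z 0.0566
top jaw 540 [17.3, 58.5] slope [31.7, 30.7] z 0.0648
top jaw 347 [-249.0, -224.8] slope [-236.4, -237.2] z 0.0646
hub 98 [0.59878573 0.06696861 0.10099272]
griptop ((0.6491564512252808, 0.06718018651008606), (0.03001655638217926, 0.014593377709388733), 3.7631192207336426) [0.64877049 0.06731363 0.15061641]
px 209.40350877192984 132.59649122807016
scene fence 528 [18.0, 60.7] slope [31.6, 31.8] z 0.066
scene fence 437 [-247.8, -223.2] slope [-235.9, -236.1] z 0.0652
scene stave 66 [-16.3, -13.7] slope [-15.0, -14.6] z 0.0434
scene stave 670 [-86.6, -41.1] slope [-63.7, -65.5] z 0.0444
scene stave 711 [-150.0, -105.1] slope [-129.2, -127.4] z 0.0442
scene stave 752 [-213.9, -168.9] slope [-192.1, -192.4] z 0.0443
scene pad 294 [-16.0, 4.3] slope [-6.6, -6.5] z 0.0572
scene jaw 528 [18.0, 60.7] slope [31.8, 31.9] z 0.0661
scene jaw 433 [-247.8, -223.2] slope [-235.9, -236.1] z 0.0652
hub 85 [0.60007293 0.06919024 0.1016784 ]
griptop ((0.6514292359352112, 0.06923960149288177), (0.02972085028886795, 0.018224641680717468), 1.300520658493042) [0.65149381 0.06897862 0.14995766]
px 373.84375 202.96875
```

The only crank is on the clamp: wood grip at top (209,133) / scene (374,203), hub at top (211,156). The look-alikes are the blue bar at top (437,192) and the pink bar at top (357,291). The mallet handle, also wood-coloured, is at top (388,195). The close crops confirm that the grip sits upright at the end of the arm. The needed jaw travel is about 80.5 mm, or 10.06 rad.

>>> arm_command(
  increments=[
    {"dx": -4,"dy": -1.1,"wz": -0.14},
    {"dx": -8,"dy": -2.2,"wz": -0.28},
    {"dx": -12,"dy": -3.4,"wz": -0.42},
    {"dx": -16,"dy": -4.5,"wz": -0.56},
    {"dx": -20,"dy": -5.6,"wz": -0.7},
    {"dx": -24,"dy": -6.7,"wz": -0.84},
    {"dx": -28,"dy": -7.9,"wz": -0.98},
    {"dx": -32,"dy": -9,"wz": -1.12},
    {"dx": -36,"dy": -10.1,"wz": -1.26},
    {"dx": -40,"dy": -11.2,"wz": -1.4},
  ],
)

```text
validation failed for argument at $.in...
```

```bash
cat >> h.py <<'E'
def st(tx,ty,yang=None):
    from scipy.spatial.transform import Rotation as R
    o=monitor.get_obs(); r=R.from_quat(o['tool_rot']); M=r.as_matrix(); e=o['eef_pos']
    print('t',o['clock'],'tcp',e.round(4),'yang',np.degrees(np.arctan2(M[1,1],M[0,1])).round(2),'tilt',M[2].round(3),'q',o['joint_pos'].round(3),'F',o['ft_force'].round(1),'w',round(o['grip_width'],4),'gf',o['grasp_force'])
    print('to target in tool (cm)',(M.T@(np.array([tx,ty,e[2]])-e)*100).round(2))
    ax=M.T@(np.array([.5957,.0675,e[2]])-e)*100; print('axis in tool cm',ax.round(2))
E
python3 -c "
from h import *
st(.6505,.068)"
```

```text
t 0.1 tcp [0.2153 0.4506 0.2074] yang 64.45 tilt [ 0.    -0.002 -1.   ] q [1.125 0.241 0.004 1.335 0.    1.571] F [-0.  -0.1 -0.2] w 0.0854 gf 0.0
to target in tool (cm) [-5.576e+01 -1.575e+01  3.000e-02]
axis in tool cm [-5.084e+01 -1.816e+01  3.000e-02]
```

>>> arm_command(
  increments=[
    {"dx": -4,"dy": -1.1,"dz": 0,"wx": 0,"wy": 0,"wz": -0.14,"grip": 8.5},
    {"dx": -8,"dy": -2.2,"dz": 0,"wx": 0,"wy": 0,"wz": -0.28,"grip": 8.5},
    {"dx": -12,"dy": -3.4,"dz": 0,"wx": 0,"wy": 0,"wz": -0.42,"grip": 8.5},
    {"dx": -16,"dy": -4.5,"dz": 0,"wx": 0,"wy": 0,"wz": -0.56,"grip": 8.5},
    {"dx": -20,"dy": -5.6,"dz": 0,"wx": 0,"wy": 0,"wz": -0.7,"grip": 8.5},
    {"dx": -24,"dy": -6.7,"dz": 0,"wx": 0,"wy": 0,"wz": -0.84,"grip": 8.5},
    {"dx": -28,"dy": -7.9,"dz": 0,"wx": 0,"wy": 0,"wz": -0.98,"grip": 8.5},
    {"dx": -32,"dy": -9,"dz": 0,"wx": 0,"wy": 0,"wz": -1.12,"grip": 8.5},
    {"dx": -36,"dy": -10.1,"dz": 0,"wx": 0,"wy": 0,"wz": -1.26,"grip": 8.5},
    {"dx": -40,"dy": -11.2,"dz": 0,"wx": 0,"wy": 0,"wz": -1.4,"grip": 8.5},
  ],
)

```text
clock: 1.1
eef_pos: [0.529, 0.1762, 0.2077]
tool_rot: [-0.461, 0.888, 0.0, -0.0]
ft_force: [-0.3, -0.1, -0.2]
grip_width: 0.0849
grasp_force: 0.0
```

```bash
python3 -c "
from h import *
st(.6505,.068)"
```

```text
t 1.1 tcp [0.529  0.1762 0.2077] yang 144.85 tilt [ 0.001  0.001 -1.   ] q [ 0.321  0.357  0.164  1.379  0.    -0.636] F [-0.3 -0.1 -0.2] w 0.0849 gf 0.0
to target in tool (cm) [ 1.850e+00 -1.616e+01 -1.000e-02]
axis in tool cm [  5.05 -11.71  -0.  ]
```

>>> arm_command(
  increments=[
    {"dx": 0.2,"dy": -1.6,"dz": 0,"wx": 0,"wy": 0,"wz": -0.14,"grip": 8.5},
    {"dx": 0.4,"dy": -3.2,"dz": 0,"wx": 0,"wy": 0,"wz": -0.28,"grip": 8.5},
    {"dx": 0.6,"dy": -4.8,"dz": 0,"wx": 0,"wy": 0,"wz": -0.42,"grip": 8.5},
    {"dx": 0.8,"dy": -6.4,"dz": 0,"wx": 0,"wy": 0,"wz": -0.56,"grip": 8.5},
    {"dx": 1.0,"dy": -8,"dz": 0,"wx": 0,"wy": 0,"wz": -0.7,"grip": 8.5},
    {"dx": 1.2,"dy": -9.6,"dz": 0,"wx": 0,"wy": 0,"wz": -0.84,"grip": 8},
    {"dx": 1.4,"dy": -11.2,"dz": 0,"wx": 0,"wy": 0,"wz": -0.98,"grip": 7},
    {"dx": 1.6,"dy": -12.8,"dz": 0,"wx": 0,"wy": 0,"wz": -1.12,"grip": 6},
    {"dx": 1.8,"dy": -14.5,"dz": 0,"wx": 0,"wy": 0,"wz": -1.26,"grip": 6},
    {"dx": 1.85,"dy": -16.15,"dz": 0,"wx": 0,"wy": 0,"wz": -1.4,"grip": 6},
  ],
)

```text
clock: 2.1
eef_pos: [0.649, 0.0681, 0.2074]
tool_rot: [0.924, -0.382, -0.001, 0.0]
ft_force: [-0.3, 0.8, -0.7]
grip_width: 0.0602
grasp_force: 0.0
```

>>> arm_command(
  increments=[
    {"dx": 0,"dy": 0,"dz": 0,"wx": 0,"wy": 0,"wz": -0.14,"grip": 6},
    {"dx": 0,"dy": 0,"dz": 0,"wx": 0,"wy": 0,"wz": -0.28,"grip": 6},
    {"dx": 0,"dy": 0,"dz": 0,"wx": 0,"wy": 0,"wz": -0.42,"grip": 6},
    {"dx": 0,"dy": 0,"dz": 0,"wx": 0,"wy": 0,"wz": -0.56,"grip": 6},
    {"dx": 0,"dy": 0,"dz": 0,"wx": 0,"wy": 0,"wz": -0.7,"grip": 6},
    {"dx": 0,"dy": 0,"dz": 0,"wx": 0,"wy": 0,"wz": -0.79,"grip": 6},
    {"dx": 0,"dy": 0,"dz": 0,"wx": 0,"wy": 0,"wz": -0.79,"grip": 6},
  ],
)

```text
clock: 2.8
eef_pos: [0.6486, 0.0688, 0.2074]
tool_rot: [1.0, -0.0, -0.001, 0.0]
ft_force: [-0.1, 0.1, -0.7]
grip_width: 0.0602
grasp_force: 0.0
```

```bash
python3 -c "
from h import *
st(.6505,.068)"
```

```text
t 2.8 tcp [0.6486 0.0688 0.2074] yang -90.02 tilt [-0.001  0.    -1.   ] q [ 0.106  0.56   0.48   1.493  0.    -3.036] F [-0.1  0.1 -0.7] w 0.0602 gf 0.0
to target in tool (cm) [ 0.19  0.08 -0.  ]
axis in tool cm [-5.29  0.13  0.01]
```

>>> arm_command(
  increments=[
    {"dx": 0.2,"dy": 0.1,"dz": 3,"wx": 0,"wy": 0,"wz": 0,"grip": 6},
    {"dx": 0.2,"dy": 0.1,"dz": 6,"wx": 0,"wy": 0,"wz": 0,"grip": 6},
    {"dx": 0.2,"dy": 0.1,"dz": 8.5,"wx": 0,"wy": 0,"wz": 0,"grip": 6},
    {"dx": 0.2,"dy": 0.1,"dz": 9.6,"wx": 0,"wy": 0,"wz": 0,"grip": 6},
    {"dx": 0.2,"dy": 0.1,"dz": 9.6,"wx": 0,"wy": 0,"wz": 0,"grip": 6},
    {"dx": 0.2,"dy": 0.1,"dz": 9.6,"wx": 0,"wy": 0,"wz": 0,"grip": 1},
    {"dx": 0.2,"dy": 0.1,"dz": 9.6,"wx": 0,"wy": 0,"wz": 0,"grip": 1},
    {"dx": 0.2,"dy": 0.1,"dz": 9.6,"wx": 0,"wy": 0,"wz": 0,"grip": 1},
    {"dx": 0.2,"dy": 0.1,"dz": 9.6,"wx": 0,"wy": 0,"wz": 0,"grip": 1},
    {"dx": 0.2,"dy": 0.1,"dz": 9.6,"wx": 0,"wy": 0,"wz": 0,"grip": 1},
  ],
)

```text
clock: 3.8
eef_pos: [0.6524, 0.0689, 0.1145]
tool_rot: [1.0, -0.0, 0.002, -0.001]
ft_force: [0.8, 4.8, 5.9]
grip_width: 0.0164
grasp_force: 60.8
```

```bash
python3 -c "
from h import *
st(.6505,.068)"
```

```text
t 3.8 tcp [0.6524 0.0689 0.1145] yang -90.01 tilt [ 0.004 -0.002 -1.   ] q [ 1.040e-01  5.970e-01  3.020e-01  1.271e+00  2.000e-03 -3.037e+00] F [0.8 4.8 5.9] w 0.0164 gf 60.82741856575012
to target in tool (cm) [-0.19  0.09 -0.  ]
axis in tool cm [-5.67  0.15 -0.02]
```

>>> arm_command(
  increments=[
    {"dx": -0.05,"dy": 0.77,"dz": 0,"wx": 0,"wy": 0,"wz": 0.14,"grip": 1},
    {"dx": -0.21,"dy": 1.52,"dz": 0,"wx": 0,"wy": 0,"wz": 0.28,"grip": 1},
    {"dx": -0.48,"dy": 2.24,"dz": 0,"wx": 0,"wy": 0,"wz": 0.42,"grip": 1},
    {"dx": -0.84,"dy": 2.92,"dz": 0,"wx": 0,"wy": 0,"wz": 0.56,"grip": 1},
    {"dx": -1.29,"dy": 3.54,"dz": 0,"wx": 0,"wy": 0,"wz": 0.7,"grip": 1},
  ],
)

```text
clock: 4.3
eef_pos: [0.6391, 0.0333, 0.1145]
tool_rot: [0.939, -0.345, 0.001, -0.001]
ft_force: [-1.8, 3.3, 7.9]
grip_width: 0.0164
grasp_force: 60.9
```

```bash
python3 -c "
from h import *
st(.6505,.068)"
```

```text
t 4.3 tcp [0.6391 0.0333 0.1145] yang -130.34 tilt [ 0.002 -0.004 -1.   ] q [ 5.100e-02  5.650e-01  2.470e-01  1.249e+00  2.000e-03 -2.386e+00] F [-1.8  3.3  7.9] w 0.0164 gf 60.92382252216339
to target in tool (cm) [-1.37 -3.38  0.01]
axis in tool cm [-5.52  0.2  -0.01]
```

>>> arm_command(
  increments=[
    {"dx": -0.05,"dy": 0.77,"dz": 0,"wx": 0,"wy": 0,"wz": 0.14,"grip": 1},
    {"dx": -0.21,"dy": 1.52,"dz": 0,"wx": 0,"wy": 0,"wz": 0.28,"grip": 1},
    {"dx": -0.48,"dy": 2.24,"dz": 0,"wx": 0,"wy": 0,"wz": 0.42,"grip": 1},
    {"dx": -0.84,"dy": 2.92,"dz": 0,"wx": 0,"wy": 0,"wz": 0.56,"grip": 1},
    {"dx": -1.29,"dy": 3.54,"dz": 0,"wx": 0,"wy": 0,"wz": 0.7,"grip": 1},
    {"dx": -1.83,"dy": 4.1,"dz": 0,"wx": 0,"wy": 0,"wz": 0.84,"grip": 1},
    {"dx": -2.44,"dy": 4.57,"dz": 0,"wx": 0,"wy": 0,"wz": 0.98,"grip": 1},
    {"dx": -3.1,"dy": 4.95,"dz": 0,"wx": 0,"wy": 0,"wz": 1.12,"grip": 1},
    {"dx": -3.82,"dy": 5.24,"dz": 0,"wx": 0,"wy": 0,"wz": 1.26,"grip": 1},
    {"dx": -4.56,"dy": 5.42,"dz": 0,"wx": 0,"wy": 0,"wz": 1.4,"grip": 1},
  ],
)

```text
clock: 5.3
eef_pos: [0.5682, 0.0211, 0.1144]
tool_rot: [-0.496, 0.868, -0.0, 0.001]
ft_force: [-2.9, 3.5, 8.6]
grip_width: 0.0163
grasp_force: 61.4
```

```bash
python3 -c "
from h import *
st(.6505,.068)"
```

```text
t 5.3 tcp [0.5682 0.0211 0.1144] yang 149.48 tilt [-0.002 -0.001 -1.   ] q [ 3.700e-02  4.280e-01  2.300e-02  1.163e+00  1.000e-03 -1.001e+00] F [-2.9  3.5  8.6] w 0.0163 gf 61.37848913669586
to target in tool (cm) [-8.22 -4.71  0.02]
axis in tool cm [-5.39 -0.02  0.01]
```

>>> arm_command(
  increments=[
    {"dx": -0.05,"dy": 0.77,"dz": 0,"wx": 0,"wy": 0,"wz": 0.14,"grip": 1},
    {"dx": -0.21,"dy": 1.52,"dz": 0,"wx": 0,"wy": 0,"wz": 0.28,"grip": 1},
    {"dx": -0.48,"dy": 2.24,"dz": 0,"wx": 0,"wy": 0,"wz": 0.42,"grip": 1},
    {"dx": -0.84,"dy": 2.92,"dz": 0,"wx": 0,"wy": 0,"wz": 0.56,"grip": 1},
    {"dx": -1.29,"dy": 3.54,"dz": 0,"wx": 0,"wy": 0,"wz": 0.7,"grip": 1},
    {"dx": -1.83,"dy": 4.1,"dz": 0,"wx": 0,"wy": 0,"wz": 0.84,"grip": 1},
    {"dx": -2.44,"dy": 4.57,"dz": 0,"wx": 0,"wy": 0,"wz": 0.98,"grip": 1},
    {"dx": -3.1,"dy": 4.95,"dz": 0,"wx": 0,"wy": 0,"wz": 1.12,"grip": 1},
    {"dx": -3.82,"dy": 5.24,"dz": 0,"wx": 0,"wy": 0,"wz": 1.26,"grip": 1},
    {"dx": -4.56,"dy": 5.42,"dz": 0,"wx": 0,"wy": 0,"wz": 1.4,"grip": 1},
  ],
)

```text
clock: 6.3
eef_pos: [0.5437, 0.0891, 0.1144]
tool_rot: [0.18, 0.984, 0.002, -0.0]
ft_force: [-5.0, 4.3, 10.8]
grip_width: 0.0164
grasp_force: 61.5
```

>>> arm_command(
  increments=[
    {"dx": -0.05,"dy": 0.77,"dz": 0,"wx": 0,"wy": 0,"wz": 0.14,"grip": 1},
    {"dx": -0.21,"dy": 1.52,"dz": 0,"wx": 0,"wy": 0,"wz": 0.28,"grip": 1},
    {"dx": -0.48,"dy": 2.24,"dz": 0,"wx": 0,"wy": 0,"wz": 0.42,"grip": 1},
    {"dx": -0.84,"dy": 2.92,"dz": 0,"wx": 0,"wy": 0,"wz": 0.56,"grip": 1},
    {"dx": -1.29,"dy": 3.54,"dz": 0,"wx": 0,"wy": 0,"wz": 0.7,"grip": 1},
    {"dx": -1.83,"dy": 4.1,"dz": 0,"wx": 0,"wy": 0,"wz": 0.84,"grip": 1},
    {"dx": -2.44,"dy": 4.57,"dz": 0,"wx": 0,"wy": 0,"wz": 0.98,"grip": 1},
    {"dx": -3.1,"dy": 4.95,"dz": 0,"wx": 0,"wy": 0,"wz": 1.12,"grip": 1},
    {"dx": -3.82,"dy": 5.24,"dz": 0,"wx": 0,"wy": 0,"wz": 1.26,"grip": 1},
    {"dx": -4.56,"dy": 5.42,"dz": 0,"wx": 0,"wy": 0,"wz": 1.4,"grip": 1},
  ],
)

```text
clock: 7.3
eef_pos: [0.6069, 0.1248, 0.1145]
tool_rot: [0.771, 0.637, 0.002, -0.001]
ft_force: [-2.9, 5.9, 7.7]
grip_width: 0.016
grasp_force: 61.0
```

```bash
python3 -c "
from h import *
st(.6505,.068)
for n in('top','scene'):
    p,d=viewer.camera(n)
    for o in bars(n,p,d): print(n,*o)
"
```

```text
t 7.3 tcp [0.6069 0.1248 0.1145] yang -10.91 tilt [ 0.005  0.002 -1.   ] q [0.201 0.525 0.179 1.222 0.004 1.962] F [-2.9  5.9  7.7] w 0.016 gf 60.95323204994202
to target in tool (cm) [-4.75  5.35 -0.02]
axis in tool cm [-5.84 -0.02 -0.03]
top fence 559 [-21.7, 19.5] slope [-7.5, -7.3] z 0.0646
top fence 354 [-249.0, -225.0] slope [-236.6, -237.7] z 0.0639
top stave 633 [-100.6, -55.6] slope [-77.7, -78.9] z 0.0429
top stave 645 [-151.3, -106.9] slope [-130.0, -127.7] z 0.043
top stave 645 [-215.4, -170.9] slope [-193.0, -193.3] z 0.0429
top pad 275 [-55.5, -36.4] slope [-46.1, -45.4] z 0.0566
top jaw 530 [-21.5, 19.3] slope [-7.7, -7.6] z 0.0648
top jaw 327 [-248.9, -225.0] slope [-236.9, -237.8] z 0.0643
scene fence 533 [-21.2, 20.3] slope [-7.3, -7.2] z 0.066
scene fence 427 [-247.9, -223.5] slope [-236.1, -236.6] z 0.0651
scene stave 1409 [-150.2, -52.9] slope [-102.8, -102.2] z 0.0443
scene stave 747 [-214.1, -169.0] slope [-191.6, -192.3] z 0.0443
scene pad 305 [-55.2, -34.9] slope [-45.7, -45.8] z 0.0575
scene jaw 529 [-21.1, 20.3] slope [-7.2, -7.2] z 0.0661
scene jaw 420 [-247.8, -223.5] slope [-236.0, -236.6] z 0.0651
```

>>> arm_command(
  increments=[
    {"dx": -0.05,"dy": 0.77,"dz": 0,"wx": 0,"wy": 0,"wz": 0.14,"grip": 1},
    {"dx": -0.21,"dy": 1.52,"dz": 0,"wx": 0,"wy": 0,"wz": 0.28,"grip": 1},
    {"dx": -0.48,"dy": 2.24,"dz": 0,"wx": 0,"wy": 0,"wz": 0.42,"grip": 1},
    {"dx": -0.84,"dy": 2.92,"dz": 0,"wx": 0,"wy": 0,"wz": 0.56,"grip": 1},
    {"dx": -1.29,"dy": 3.54,"dz": 0,"wx": 0,"wy": 0,"wz": 0.7,"grip": 1},
    {"dx": -1.83,"dy": 4.1,"dz": 0,"wx": 0,"wy": 0,"wz": 0.84,"grip": 1},
    {"dx": -2.44,"dy": 4.57,"dz": 0,"wx": 0,"wy": 0,"wz": 0.98,"grip": 1},
    {"dx": -2.44,"dy": 4.57,"dz": 0,"wx": 0,"wy": 0,"wz": 0.98,"grip": 1},
  ],
)

```text
clock: 8.2
eef_pos: [0.6484, 0.0905, 0.1145]
tool_rot: [0.98, 0.199, 0.003, -0.001]
ft_force: [0.7, 5.4, 5.8]
grip_width: 0.0164
grasp_force: 61.2
```

>>> arm_command(
  increments=[
    {"dx": 0,"dy": 0,"dz": 0,"wx": 0,"wy": 0,"wz": 0,"grip": 6},
    {"dx": 0,"dy": 0,"dz": 0,"wx": 0,"wy": 0,"wz": 0,"grip": 6},
    {"dx": 0,"dy": 0,"dz": 0,"wx": 0,"wy": 0,"wz": 0,"grip": 6},
    {"dx": 0,"dy": 0,"dz": 0,"wx": 0,"wy": 0,"wz": 0,"grip": 6},
    {"dx": 0,"dy": 0,"dz": -3,"wx": 0,"wy": 0,"wz": 0,"grip": 6},
    {"dx": 0,"dy": 0,"dz": -6,"wx": 0,"wy": 0,"wz": 0,"grip": 6},
    {"dx": 0,"dy": 0,"dz": -7,"wx": 0,"wy": 0,"wz": 0,"grip": 6},
    {"dx": 0,"dy": 0,"dz": -7,"wx": 0,"wy": 0,"wz": 0,"grip": 6},
  ],
)

```text
clock: 9.0
eef_pos: [0.6478, 0.0894, 0.1841]
tool_rot: [0.98, 0.2, 0.002, 0.0]
ft_force: [0.2, 1.1, -1.7]
grip_width: 0.0601
grasp_force: 0.0
```

```bash
cat >> h.py <<'E'
def gr():
    for n in('top','scene'):
        p,d=viewer.camera(n); x,y,z,P=prof(n,p,d); hsv=cv2.cvtColor(p,cv2.COLOR_RGB2HSV)
        for o in bars(n,p,d): print(n,*o)
        m=(z>.108)&(z<.156)&(np.hypot(x,y-.145)<.085)&(hsv[...,1]>90)&(hsv[...,2]>25); 
        t=m&(z>.14)
        if t.sum()>8: print('grip',t.sum(),(P[t].min(0)+P[t].max(0))/2, cv2.minAreaRect(P[t][:,:2].astype(np.float32)))
E
python3 -c "
from h import *
st(.6505,.068); gr()"
```

```text
t 9.0 tcp [0.6478 0.0894 0.1841] yang -66.91 tilt [ 0.004  0.001 -1.   ] q [ 0.137  0.563  0.426  1.429 -0.     2.876] F [ 0.2  1.1 -1.7] w 0.0601 gf 0.0
to target in tool (cm) [-0.59  2.07  0.  ]
axis in tool cm [-5.65 -0.03 -0.02]
top fence 552 [-29.5, 11.5] slope [-15.3, -15.7] z 0.0648
top fence 346 [-249.3, -225.0] slope [-237.5, -237.2] z 0.0638
top stave 1295 [-153.4, -63.8] slope [-108.5, -108.8] z 0.0431
top stave 661 [-215.3, -171.0] slope [-193.3, -193.7] z 0.0431
top pad 277 [-63.4, -44.5] slope [-54.3, -54.0] z 0.0565
top jaw 523 [-29.5, 11.4] slope [-15.1, -15.7] z 0.0651
top jaw 318 [-249.1, -225.0] slope [-237.4, -237.3] z 0.0641
scene fence 530 [-28.9, 12.9] slope [-15.1, -14.5] z 0.0661
scene fence 430 [-247.8, -223.4] slope [-236.3, -235.9] z 0.0654
scene stave 1401 [-152.0, -60.5] slope [-106.2, -106.9] z 0.0443
scene stave 751 [-214.2, -168.8] slope [-191.9, -192.8] z 0.0444
scene pad 303 [-62.1, -42.0] slope [-52.9, -52.8] z 0.0574
scene jaw 530 [-28.7, 12.6] slope [-15.1, -14.7] z 0.0662
scene jaw 424 [-247.8, -223.6] slope [-236.2, -235.8] z 0.0654
grip 37 [0.64824477 0.08637549 0.14639828] ((0.6485632061958313, 0.08566808700561523), (0.025313466787338257, 0.012684550136327744), 20.304140090942383)
```

>>> arm_command(
  increments=[
    {"dx": 0,"dy": 0,"dz": 0,"wx": 0,"wy": 0,"wz": -0.14,"grip": 6},
    {"dx": 0,"dy": 0,"dz": 0,"wx": 0,"wy": 0,"wz": -0.28,"grip": 6},
    {"dx": 0,"dy": 0,"dz": 0,"wx": 0,"wy": 0,"wz": -0.42,"grip": 6},
    {"dx": 0,"dy": 0,"dz": 0,"wx": 0,"wy": 0,"wz": -0.56,"grip": 6},
    {"dx": 0,"dy": 0,"dz": 0,"wx": 0,"wy": 0,"wz": -0.7,"grip": 6},
    {"dx": 0,"dy": 0,"dz": 0,"wx": 0,"wy": 0,"wz": -0.84,"grip": 6},
    {"dx": 0,"dy": 0,"dz": 0,"wx": 0,"wy": 0,"wz": -0.98,"grip": 6},
    {"dx": 0,"dy": 0,"dz": 0,"wx": 0,"wy": 0,"wz": -1.12,"grip": 6},
    {"dx": 0,"dy": 0,"dz": 0,"wx": 0,"wy": 0,"wz": -1.26,"grip": 6},
    {"dx": 0,"dy": 0,"dz": 0,"wx": 0,"wy": 0,"wz": -1.4,"grip": 6},
  ],
)

```text
clock: 10.1
eef_pos: [0.6453, 0.0891, 0.1795]
tool_rot: [0.618, 0.786, -0.002, -0.002]
ft_force: [-0.3, 0.3, -0.6]
grip_width: 0.0598
grasp_force: 0.0
```

>>> arm_command(
  increments=[
    {"dx": 0,"dy": 0,"dz": 0,"wx": 0,"wy": 0,"wz": -0.14,"grip": 6},
    {"dx": 0,"dy": 0,"dz": 0,"wx": 0,"wy": 0,"wz": -0.28,"grip": 6},
    {"dx": 0,"dy": 0,"dz": 0,"wx": 0,"wy": 0,"wz": -0.42,"grip": 6},
    {"dx": 0,"dy": 0,"dz": 0,"wx": 0,"wy": 0,"wz": -0.56,"grip": 6},
    {"dx": 0,"dy": 0,"dz": 0,"wx": 0,"wy": 0,"wz": -0.7,"grip": 6},
    {"dx": 0,"dy": 0,"dz": 0,"wx": 0,"wy": 0,"wz": -0.84,"grip": 6},
    {"dx": 0,"dy": 0,"dz": 0,"wx": 0,"wy": 0,"wz": -0.98,"grip": 6},
    {"dx": 0,"dy": 0,"dz": 0,"wx": 0,"wy": 0,"wz": -1.12,"grip": 6},
    {"dx": 0,"dy": 0,"dz": 0,"wx": 0,"wy": 0,"wz": -1.26,"grip": 6},
    {"dx": 0,"dy": 0,"dz": 0,"wx": 0,"wy": 0,"wz": -1.4,"grip": 6},
  ],
)

```text
clock: 11.1
eef_pos: [0.6453, 0.0891, 0.1795]
tool_rot: [-0.034, 0.999, -0.0, -0.002]
ft_force: [0.1, 0.2, -0.3]
grip_width: 0.0601
grasp_force: 0.0
```

>>> arm_command(
  increments=[
    {"dx": 0,"dy": 0,"dz": 0,"wx": 0,"wy": 0,"wz": -0.14,"grip": 6},
    {"dx": 0,"dy": 0,"dz": 0,"wx": 0,"wy": 0,"wz": -0.28,"grip": 6},
    {"dx": 0,"dy": 0,"dz": 0,"wx": 0,"wy": 0,"wz": -0.34,"grip": 6},
    {"dx": 0,"dy": 0,"dz": 0,"wx": 0,"wy": 0,"wz": -0.34,"grip": 6},
  ],
)

```text
clock: 11.5
eef_pos: [0.6454, 0.0891, 0.1797]
tool_rot: [-0.199, 0.98, 0.0, -0.002]
ft_force: [-0.1, 0.1, -1.1]
grip_width: 0.0597
grasp_force: 0.0
```

```bash
python3 -c "
from h import *
st(.6463,.0890)"
```

```text
t 11.5 tcp [0.6454 0.0891 0.1797] yang 112.99 tilt [ 0.004  0.001 -1.   ] q [ 0.137  0.567  0.421  1.429 -0.    -0.264] F [-0.1  0.1 -1.1] w 0.0597 gf 0.0
to target in tool (cm) [-0.08 -0.05 -0.  ]
axis in tool cm [ 5.42 -0.05  0.02]
```

Aligned to within 1 mm, so I descend to z 0.112 and grip.

>>> arm_command(
  increments=[
    {"dx": -0.08,"dy": 0,"dz": 2.5,"wx": 0,"wy": 0,"wz": 0,"grip": 6},
    {"dx": -0.08,"dy": 0,"dz": 5,"wx": 0,"wy": 0,"wz": 0,"grip": 6},
    {"dx": -0.08,"dy": 0,"dz": 6.7,"wx": 0,"wy": 0,"wz": 0,"grip": 6},
    {"dx": -0.08,"dy": 0,"dz": 6.7,"wx": 0,"wy": 0,"wz": 0,"grip": 6},
    {"dx": -0.08,"dy": 0,"dz": 6.7,"wx": 0,"wy": 0,"wz": 0,"grip": 1},
    {"dx": -0.08,"dy": 0,"dz": 6.7,"wx": 0,"wy": 0,"wz": 0,"grip": 1},
    {"dx": -0.08,"dy": 0,"dz": 6.7,"wx": 0,"wy": 0,"wz": 0,"grip": 1},
    {"dx": -0.08,"dy": 0,"dz": 6.7,"wx": 0,"wy": 0,"wz": 0,"grip": 1},
    {"dx": -0.08,"dy": 0,"dz": 6.7,"wx": 0,"wy": 0,"wz": 0,"grip": 1},
  ],
)

```text
clock: 12.4
eef_pos: [0.6481, 0.0903, 0.1169]
tool_rot: [-0.199, 0.98, 0.0, 0.001]
ft_force: [-0.5, 2.8, 6.0]
grip_width: 0.0165
grasp_force: 60.1
```

>>> arm_command(
  increments=[
    {"dx": 0.05,"dy": -0.77,"dz": 0,"wx": 0,"wy": 0,"wz": 0.14,"grip": 1},
    {"dx": 0.21,"dy": -1.52,"dz": 0,"wx": 0,"wy": 0,"wz": 0.28,"grip": 1},
    {"dx": 0.48,"dy": -2.24,"dz": 0,"wx": 0,"wy": 0,"wz": 0.42,"grip": 1},
    {"dx": 0.84,"dy": -2.92,"dz": 0,"wx": 0,"wy": 0,"wz": 0.56,"grip": 1},
    {"dx": 1.29,"dy": -3.54,"dz": 0,"wx": 0,"wy": 0,"wz": 0.7,"grip": 1},
    {"dx": 1.83,"dy": -4.1,"dz": 0,"wx": 0,"wy": 0,"wz": 0.84,"grip": 1},
    {"dx": 2.44,"dy": -4.57,"dz": 0,"wx": 0,"wy": 0,"wz": 0.98,"grip": 1},
    {"dx": 3.1,"dy": -4.95,"dz": 0,"wx": 0,"wy": 0,"wz": 1.12,"grip": 1},
    {"dx": 3.82,"dy": -5.24,"dz": 0,"wx": 0,"wy": 0,"wz": 1.26,"grip": 1},
    {"dx": 4.56,"dy": -5.42,"dz": 0,"wx": 0,"wy": 0,"wz": 1.4,"grip": 1},
  ],
)

```text
clock: 13.4
eef_pos: [0.6263, 0.0227, 0.1169]
tool_rot: [0.48, 0.877, 0.001, 0.0]
ft_force: [-3.9, 4.1, 7.3]
grip_width: 0.0161
grasp_force: 60.3
```

```bash
python3 -c "
from h import *
st(.6463,.0890); gr()"
```

```text
t 13.4 tcp [0.6263 0.0227 0.1169] yang 32.6 tilt [ 0.001  0.002 -1.   ] q [3.600e-02 5.390e-01 2.090e-01 1.240e+00 1.000e-03 1.037e+00] F [-3.9  4.1  7.3] w 0.0161 gf 60.26641309261322
to target in tool (cm) [4.5  5.26 0.01]
axis in tool cm [ 5.42 -0.17  0.  ]
top fence 538 [-40.0, 0.6] slope [-25.8, -26.1] z 0.0649
top fence 378 [-249.3, -224.8] slope [-236.8, -237.3] z 0.064
top stave 1287 [-164.1, -74.8] slope [-119.7, -119.9] z 0.043
top stave 644 [-215.4, -171.0] slope [-193.4, -193.3] z 0.0433
top pad 288 [-74.2, -55.1] slope [-64.7, -64.8] z 0.0566
top jaw 518 [-39.9, 0.5] slope [-25.9, -26.3] z 0.065
top jaw 360 [-249.3, -224.8] slope [-236.9, -237.4] z 0.0642
scene fence 530 [-40.1, 1.4] slope [-26.2, -25.9] z 0.066
scene fence 432 [-247.9, -223.1] slope [-235.9, -236.1] z 0.0651
scene stave 1418 [-163.3, -72.2] slope [-118.5, -118.5] z 0.0443
scene stave 746 [-214.0, -169.3] slope [-191.9, -192.2] z 0.0443
scene pad 311 [-73.5, -53.8] slope [-64.4, -64.4] z 0.0576
scene jaw 527 [-40.1, 1.4] slope [-25.8, -25.8] z 0.066
scene jaw 427 [-247.9, -223.1] slope [-235.8, -236.0] z 0.0651
grip 28 [0.62941015 0.01413389 0.14655541] ((0.6304512023925781, 0.013244731351733208), (0.014510173350572586, 0.01227307878434658), 38.82626724243164)
```

>>> arm_command(
  increments=[
    {"dx": 0.05,"dy": -0.77,"dz": 0,"wx": 0,"wy": 0,"wz": 0.14,"grip": 1},
    {"dx": 0.21,"dy": -1.52,"dz": 0,"wx": 0,"wy": 0,"wz": 0.28,"grip": 1},
    {"dx": 0.48,"dy": -2.24,"dz": 0,"wx": 0,"wy": 0,"wz": 0.42,"grip": 1},
    {"dx": 0.84,"dy": -2.92,"dz": 0,"wx": 0,"wy": 0,"wz": 0.56,"grip": 1},
    {"dx": 1.29,"dy": -3.54,"dz": 0,"wx": 0,"wy": 0,"wz": 0.7,"grip": 1},
    {"dx": 1.83,"dy": -4.1,"dz": 0,"wx": 0,"wy": 0,"wz": 0.84,"grip": 1},
    {"dx": 2.44,"dy": -4.57,"dz": 0,"wx": 0,"wy": 0,"wz": 0.98,"grip": 1},
    {"dx": 3.1,"dy": -4.95,"dz": 0,"wx": 0,"wy": 0,"wz": 1.12,"grip": 1},
    {"dx": 3.82,"dy": -5.24,"dz": 0,"wx": 0,"wy": 0,"wz": 1.26,"grip": 1},
    {"dx": 4.56,"dy": -5.42,"dz": 0,"wx": 0,"wy": 0,"wz": 1.4,"grip": 1},
  ],
)

```text
clock: 14.5
eef_pos: [0.5554, 0.0318, 0.1168]
tool_rot: [0.932, 0.362, 0.0, -0.0]
ft_force: [-4.7, 2.8, 8.7]
grip_width: 0.0163
grasp_force: 60.6
```

>>> arm_command(
  increments=[
    {"dx": 0.05,"dy": -0.77,"dz": 0,"wx": 0,"wy": 0,"wz": 0.14,"grip": 1},
    {"dx": 0.21,"dy": -1.52,"dz": 0,"wx": 0,"wy": 0,"wz": 0.28,"grip": 1},
    {"dx": 0.21,"dy": -1.52,"dz": 0,"wx": 0,"wy": 0,"wz": 0.28,"grip": 1},
  ],
)

```text
clock: 14.8
eef_pos: [0.5461, 0.0454, 0.1168]
tool_rot: [0.973, 0.23, -0.0, -0.001]
ft_force: [-6.7, 3.8, 9.8]
grip_width: 0.0159
grasp_force: 60.5
```

```bash
python3 -c "
from h import *
st(.6463,.0890); gr()"
```

```text
t 14.8 tcp [0.5461 0.0454 0.1168] yang -63.44 tilt [ 0.    -0.002 -1.   ] q [ 8.100e-02  3.900e-01 -3.000e-02  1.152e+00  2.000e-03  2.760e+00] F [-6.7  3.8  9.8] w 0.0159 gf 60.499497056007385
to target in tool (cm) [10.91  0.58  0.  ]
axis in tool cm [5.43 0.24 0.  ]
top fence 531 [-53.5, -12.5] slope [-39.5, -39.8] z 0.0646
top fence 372 [-249.4, -224.7] slope [-237.1, -237.0] z 0.0641
top stave 1941 [-223.6, -87.6] slope [-155.4, -156.0] z 0.0431
top pad 283 [-87.6, -68.4] slope [-78.3, -78.2] z 0.0559
top jaw 507 [-53.4, -12.8] slope [-39.7, -39.6] z 0.0647
top jaw 353 [-249.0, -224.7] slope [-236.9, -237.1] z 0.0643
scene fence 533 [-53.0, -12.4] slope [-39.9, -40.3] z 0.0661
scene fence 409 [-247.7, -224.9] slope [-236.5, -236.8] z 0.0655
scene stave 2122 [-218.4, -84.8] slope [-152.7, -152.7] z 0.0444
scene pad 309 [-86.4, -66.5] slope [-77.0, -77.2] z 0.0574
scene jaw 534 [-52.8, -12.4] slope [-39.7, -40.2] z 0.0662
scene jaw 409 [-247.7, -224.9] slope [-236.4, -236.8] z 0.0655
```

>>> arm_command(
  increments=[
    {"dx": 0,"dy": 0,"dz": 0,"wx": 0,"wy": 0,"wz": 0,"grip": 6},
    {"dx": 0,"dy": 0,"dz": 0,"wx": 0,"wy": 0,"wz": 0,"grip": 6},
    {"dx": 0,"dy": 0,"dz": 0,"wx": 0,"wy": 0,"wz": 0,"grip": 6},
    {"dx": 0,"dy": 0,"dz": 0,"wx": 0,"wy": 0,"wz": 0,"grip": 6},
    {"dx": 0,"dy": 0,"dz": -3,"wx": 0,"wy": 0,"wz": 0,"grip": 6},
    {"dx": 0,"dy": 0,"dz": -6,"wx": 0,"wy": 0,"wz": 0,"grip": 6},
    {"dx": 0,"dy": 0,"dz": -7,"wx": 0,"wy": 0,"wz": 0,"grip": 6},
    {"dx": 0,"dy": 0,"dz": -7,"wx": 0,"wy": 0,"wz": 0,"grip": 6},
  ],
)

```text
clock: 15.7
eef_pos: [0.5489, 0.0434, 0.1868]
tool_rot: [0.973, 0.229, 0.002, 0.0]
ft_force: [0.2, 0.1, -0.1]
grip_width: 0.0594
grasp_force: 0.0
```

>>> arm_command(
  increments=[
    {"dx": 0,"dy": 0,"dz": 0,"wx": 0,"wy": 0,"wz": -0.14,"grip": 6},
    {"dx": 0,"dy": 0,"dz": 0,"wx": 0,"wy": 0,"wz": -0.28,"grip": 6},
    {"dx": 0,"dy": 0,"dz": 0,"wx": 0,"wy": 0,"wz": -0.42,"grip": 6},
    {"dx": 0,"dy": 0,"dz": 0,"wx": 0,"wy": 0,"wz": -0.56,"grip": 6},
    {"dx": 0,"dy": 0,"dz": 0,"wx": 0,"wy": 0,"wz": -0.7,"grip": 6},
    {"dx": 0,"dy": 0,"dz": 0,"wx": 0,"wy": 0,"wz": -0.84,"grip": 6},
    {"dx": 0,"dy": 0,"dz": 0,"wx": 0,"wy": 0,"wz": -0.98,"grip": 6},
    {"dx": 0,"dy": 0,"dz": 0,"wx": 0,"wy": 0,"wz": -1.12,"grip": 6},
    {"dx": 0,"dy": 0,"dz": 0,"wx": 0,"wy": 0,"wz": -1.26,"grip": 6},
    {"dx": 0,"dy": 0,"dz": 0,"wx": 0,"wy": 0,"wz": -1.4,"grip": 6},
  ],
)

```text
clock: 16.7
eef_pos: [0.5464, 0.0433, 0.183]
tool_rot: [0.594, 0.804, -0.001, -0.001]
ft_force: [-0.6, -0.3, -0.3]
grip_width: 0.0603
grasp_force: 0.0
```

>>> arm_command(
  increments=[
    {"dx": 0,"dy": 0,"dz": 0,"wx": 0,"wy": 0,"wz": -0.14,"grip": 6},
    {"dx": 0,"dy": 0,"dz": 0,"wx": 0,"wy": 0,"wz": -0.28,"grip": 6},
    {"dx": 0,"dy": 0,"dz": 0,"wx": 0,"wy": 0,"wz": -0.42,"grip": 6},
    {"dx": 0,"dy": 0,"dz": 0,"wx": 0,"wy": 0,"wz": -0.56,"grip": 6},
    {"dx": 0,"dy": 0,"dz": 0,"wx": 0,"wy": 0,"wz": -0.7,"grip": 6},
    {"dx": 0,"dy": 0,"dz": 0,"wx": 0,"wy": 0,"wz": -0.84,"grip": 6},
    {"dx": 0,"dy": 0,"dz": 0,"wx": 0,"wy": 0,"wz": -0.98,"grip": 6},
    {"dx": 0,"dy": 0,"dz": 0,"wx": 0,"wy": 0,"wz": -1.12,"grip": 6},
    {"dx": 0,"dy": 0,"dz": 0,"wx": 0,"wy": 0,"wz": -1.26,"grip": 6},
    {"dx": 0,"dy": 0,"dz": 0,"wx": 0,"wy": 0,"wz": -1.4,"grip": 6},
  ],
)

```text
clock: 17.7
eef_pos: [0.5464, 0.0433, 0.183]
tool_rot: [-0.064, 0.998, -0.0, -0.002]
ft_force: [1.3, -0.4, -0.9]
grip_width: 0.0603
grasp_force: 0.0
```

>>> arm_command(
  increments=[
    {"dx": 0,"dy": 0,"dz": 0,"wx": 0,"wy": 0,"wz": -0.14,"grip": 6},
    {"dx": 0,"dy": 0,"dz": 0,"wx": 0,"wy": 0,"wz": -0.28,"grip": 6},
    {"dx": 0,"dy": 0,"dz": 0,"wx": 0,"wy": 0,"wz": -0.34,"grip": 6},
    {"dx": 0,"dy": 0,"dz": 0,"wx": 0,"wy": 0,"wz": -0.34,"grip": 6},
  ],
)

```text
clock: 18.1
eef_pos: [0.5465, 0.0433, 0.1832]
tool_rot: [-0.228, 0.974, 0.0, -0.002]
ft_force: [0.9, -0.1, -1.1]
grip_width: 0.06
grasp_force: 0.0
```

```bash
python3 -c "
from h import *
a=np.radians(206.6)
st(.5957+.055*np.cos(a),.0675+.055*np.sin(a)); gr()"
```

```text
t 18.1 tcp [0.5465 0.0433 0.1832] yang 116.42 tilt [ 0.003  0.001 -1.   ] q [ 0.079  0.35   0.09   1.314 -0.    -0.382] F [ 0.9 -0.1 -1.1] w 0.06 gf 0.0
to target in tool (cm) [ 0.02 -0.04  0.  ]
axis in tool cm [-5.48 -0.02 -0.02]
top fence 534 [-53.4, -12.6] slope [-39.2, -39.5] z 0.0646
top fence 378 [-249.2, -224.6] slope [-236.8, -236.6] z 0.0641
top stave 1930 [-222.8, -88.0] slope [-154.5, -154.8] z 0.0431
top pad 281 [-87.6, -68.3] slope [-78.4, -78.3] z 0.0562
top jaw 519 [-53.3, -12.6] slope [-39.3, -39.5] z 0.0649
top jaw 344 [-248.9, -224.8] slope [-237.1, -236.4] z 0.0644
scene fence 535 [-53.1, -11.8] slope [-39.3, -40.0] z 0.0661
scene fence 415 [-247.9, -224.8] slope [-236.2, -236.7] z 0.0651
scene stave 2103 [-218.1, -84.7] slope [-152.8, -152.2] z 0.0444
scene pad 310 [-86.3, -66.7] slope [-77.2, -77.2] z 0.0576
scene jaw 536 [-53.1, -11.8] slope [-39.3, -39.9] z 0.0661
scene jaw 407 [-247.9, -224.8] slope [-236.0, -236.5] z 0.0652
grip 40 [0.5482834  0.04212369 0.14685804] ((0.5487419366836548, 0.04153597354888916), (0.024257998913526535, 0.012633108533918858), 26.86678123474121)
```

>>> arm_command(
  increments=[
    {"dx": 0,"dy": 0,"dz": 2.5,"wx": 0,"wy": 0,"wz": 0,"grip": 6},
    {"dx": 0,"dy": 0,"dz": 5,"wx": 0,"wy": 0,"wz": 0,"grip": 6},
    {"dx": 0,"dy": 0,"dz": 7,"wx": 0,"wy": 0,"wz": 0,"grip": 6},
    {"dx": 0,"dy": 0,"dz": 7,"wx": 0,"wy": 0,"wz": 0,"grip": 6},
    {"dx": 0,"dy": 0,"dz": 7,"wx": 0,"wy": 0,"wz": 0,"grip": 1},
    {"dx": 0,"dy": 0,"dz": 7,"wx": 0,"wy": 0,"wz": 0,"grip": 1},
    {"dx": 0,"dy": 0,"dz": 7,"wx": 0,"wy": 0,"wz": 0,"grip": 1},
    {"dx": 0,"dy": 0,"dz": 7,"wx": 0,"wy": 0,"wz": 0,"grip": 1},
    {"dx": 0,"dy": 0,"dz": 7,"wx": 0,"wy": 0,"wz": 0,"grip": 1},
  ],
)

```text
clock: 19.1
eef_pos: [0.548, 0.0445, 0.1169]
tool_rot: [-0.229, 0.973, 0.001, 0.001]
ft_force: [-3.2, 2.6, 6.8]
grip_width: 0.0163
grasp_force: 60.0
```

>>> arm_command(
  increments=[
    {"dx": -0.05,"dy": 0.77,"dz": 0,"wx": 0,"wy": 0,"wz": 0.14,"grip": 1},
    {"dx": -0.21,"dy": 1.52,"dz": 0,"wx": 0,"wy": 0,"wz": 0.28,"grip": 1},
    {"dx": -0.48,"dy": 2.24,"dz": 0,"wx": 0,"wy": 0,"wz": 0.42,"grip": 1},
    {"dx": -0.84,"dy": 2.92,"dz": 0,"wx": 0,"wy": 0,"wz": 0.56,"grip": 1},
    {"dx": -1.29,"dy": 3.54,"dz": 0,"wx": 0,"wy": 0,"wz": 0.7,"grip": 1},
    {"dx": -1.83,"dy": 4.1,"dz": 0,"wx": 0,"wy": 0,"wz": 0.84,"grip": 1},
    {"dx": -2.44,"dy": 4.57,"dz": 0,"wx": 0,"wy": 0,"wz": 0.98,"grip": 1},
    {"dx": -2.44,"dy": 4.57,"dz": 0,"wx": 0,"wy": 0,"wz": 0.98,"grip": 1},
  ],
)

```text
clock: 19.9
eef_pos: [0.5489, 0.0967, 0.1169]
tool_rot: [0.257, 0.966, 0.001, 0.0]
ft_force: [-4.7, 2.5, 7.2]
grip_width: 0.0164
grasp_force: 60.1
```

```bash
python3 -c "
from h import *
st(.6463,.0890); gr()"
```

```text
t 19.9 tcp [0.5489 0.0967 0.1169] yang 60.21 tilt [ 0.     0.002 -1.   ] q [ 1.740e-01  4.060e-01 -5.000e-03  1.159e+00  1.000e-03  6.940e-01] F [-4.7  2.5  7.2] w 0.0164 gf 60.05789279937744
to target in tool (cm) [-8.83  4.17  0.01]
axis in tool cm [-5.51 -0.21 -0.  ]
top fence 553 [-60.9, -19.8] slope [-47.1, -47.7] z 0.0646
top fence 377 [-249.3, -224.6] slope [-236.9, -236.7] z 0.0642
top stave 1939 [-224.8, -90.0] slope [-158.7, -158.0] z 0.0431
top pad 292 [-89.5, -70.4] slope [-79.4, -80.1] z 0.0563
top jaw 528 [-60.9, -20.0] slope [-47.2, -47.9] z 0.0649
top jaw 348 [-249.0, -224.7] slope [-236.6, -236.7] z 0.0644
scene fence 545 [-61.0, -19.4] slope [-47.0, -47.2] z 0.0662
scene fence 411 [-248.0, -225.1] slope [-236.7, -237.2] z 0.0653
scene stave 2069 [-218.4, -86.8] slope [-153.0, -153.7] z 0.0444
scene pad 310 [-88.3, -68.5] slope [-79.0, -79.3] z 0.0575
scene jaw 542 [-60.9, -19.4] slope [-46.8, -47.1] z 0.0662
scene jaw 402 [-248.0, -225.1] slope [-236.5, -236.9] z 0.0654
grip 15 [0.55747975 0.09185749 0.14719662] ((0.5573396682739258, 0.0914781391620636), (0.007909613661468029, 0.013080286793410778), 13.443875312805176)
```

>>> arm_command(
  increments=[
    {"dx": -0.01,"dy": 0.38,"dz": 0,"wx": 0,"wy": 0,"wz": 0.07,"grip": 1},
    {"dx": -0.05,"dy": 0.77,"dz": 0,"wx": 0,"wy": 0,"wz": 0.14,"grip": 1},
    {"dx": -0.05,"dy": 0.77,"dz": 0,"wx": 0,"wy": 0,"wz": 0.14,"grip": 1},
    {"dx": -0.05,"dy": 0.77,"dz": 0,"wx": 0,"wy": 0,"wz": 0.14,"grip": 1},
  ],
)

```text
clock: 20.4
eef_pos: [0.5528, 0.1026, 0.1169]
tool_rot: [0.323, 0.946, 0.001, -0.0]
ft_force: [-5.2, 1.8, 6.4]
grip_width: 0.0164
grasp_force: 60.0
```

>>> arm_command(
  increments=[
    {"dx": 0,"dy": 0,"dz": 0,"wx": 0,"wy": 0,"wz": 0,"grip": 6},
    {"dx": 0,"dy": 0,"dz": 0,"wx": 0,"wy": 0,"wz": 0,"grip": 6},
    {"dx": 0,"dy": 0,"dz": 0,"wx": 0,"wy": 0,"wz": 0,"grip": 6},
    {"dx": 0,"dy": 0,"dz": 0,"wx": 0,"wy": 0,"wz": 0,"grip": 6},
    {"dx": 0,"dy": 0,"dz": -3,"wx": 0,"wy": 0,"wz": 0,"grip": 6},
    {"dx": 0,"dy": 0,"dz": -6,"wx": 0,"wy": 0,"wz": 0,"grip": 6},
    {"dx": 0,"dy": 0,"dz": -9,"wx": 0,"wy": 0,"wz": 0,"grip": 6},
    {"dx": 0,"dy": 0,"dz": -12,"wx": 0,"wy": 0,"wz": 0,"grip": 6},
    {"dx": 0,"dy": 0,"dz": -12,"wx": 0,"wy": 0,"wz": 0,"grip": 6},
  ],
)

```text
clock: 21.3
eef_pos: [0.556, 0.1021, 0.2402]
tool_rot: [0.324, 0.946, 0.002, 0.004]
ft_force: [0.2, -0.1, 0.1]
grip_width: 0.0602
grasp_force: 0.0
```

```bash
python3 -c "
from h import *
st(.6463,.0890); gr()
p,d=viewer.camera('top'); a=p[115:245,175:355]; q,d=viewer.camera('scene'); b=q[185:315,215:395]
cv2.imwrite('pics/fin.png',cv2.resize(np.hstack([a,b])[...,::-1],(792,286),interpolation=2))
"
```

```text
t 21.3 tcp [0.556  0.1021 0.2402] yang 52.25 tilt [-0.006  0.007 -1.   ] q [ 0.182  0.355  0.245  1.451 -0.     0.841] F [ 0.2 -0.1  0.1] w 0.0602 gf 0.0
to target in tool (cm) [-7.94  4.5   0.08]
axis in tool cm [-5.26 -0.3   0.03]
top fence 550 [-62.3, -20.9] slope [-48.1, -48.8] z 0.0648
top fence 371 [-249.4, -224.9] slope [-237.2, -237.3] z 0.0642
top stave 1937 [-224.7, -89.8] slope [-157.6, -158.2] z 0.0433
top pad 280 [-89.4, -70.4] slope [-79.5, -80.2] z 0.0567
top jaw 533 [-62.3, -21.0] slope [-48.5, -48.8] z 0.0649
top jaw 353 [-249.2, -224.9] slope [-236.8, -237.3] z 0.0644
grip 28 [0.54452187 0.1011009  0.14586913] ((0.5441203117370605, 0.10031329095363617), (0.0152657525613904, 0.02156767062842846), 7.995944976806641)
scene fence 537 [-62.4, -20.1] slope [-48.4, -48.7] z 0.0662
scene fence 416 [-248.2, -224.9] slope [-236.6, -236.8] z 0.0652
scene stave 2068 [-218.5, -86.8] slope [-153.8, -153.7] z 0.0443
scene pad 310 [-88.6, -68.4] slope [-78.8, -79.5] z 0.0576
scene jaw 538 [-62.4, -21.2] slope [-48.3, -48.5] z 0.0663
scene jaw 407 [-248.0, -224.9] slope [-236.6, -236.5] z 0.0652
grip 24 [0.55599234 0.09298955 0.14638194] ((0.5561614632606506, 0.09510035067796707), (0.01139425951987505, 0.015194226987659931), 66.3239974975586)
```

View pics/fin.png

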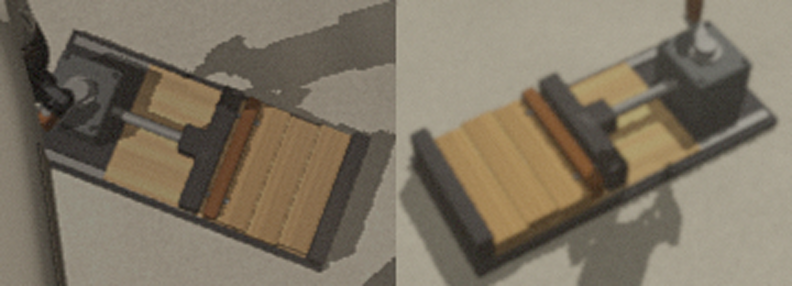

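The picture shows the three staves flat and closed up between fence and pad, at (290,180) in the left half. The pad–jaw gap is about 7 mm in both views. The gripper is clear of the crank.

```bash
python3 -c "
from h import *
print(job.job_done())"
```

```text
the job is handed in; nothing more can be done
None
```

The clamp is wound in and the job is handed in: the three staves lie flat and tight against the fence, the pad is pressed back about 7 of its 14 mm, and the crank is released with the clamp holding.

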